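Fit the green filter in the examination lamp

ROBOT

A 7-joint arm with a two-finger parallel gripper is mounted at the origin on the work surface. World frame = base frame: x ahead of the robot, y to its left, z up, the work surface at z = 0. Lengths are in mm, angles in rad, forces in N, time in s.
With the tool pointing down it reaches from about 425 to 1025 mm from the base axis. Payload 9.4 kg.
Tool frame: the origin (TCP) lies between the finger pads; the fingertips stand arm.tip_reach ahead of it and the grasp point (between the pads) lies 2 mm behind it (arm.tip_reach is the distance from the TCP to the fingertips, in mm); z points along the fingers, y is the direction in which the jaws open and shut (so a half turn about z gives the same grasp; the last joint's range is limited). The gripper opens to 85 mm and grips with 20 to 120 N. Pads are 22 mm wide; open, the fingers measure 114 mm over their backs; the gripper's body (76 mm by 85 mm) begins 54 mm behind the grasp point. The pads swing forward as they close: fully open they stand 13 mm farther back than shut.
Start: joints at [-1.191, 0.599, -0.003, 1.599, 0.002, 0.943, -0.08], TCP at [319.785, 650.663, 248.275] pointing down, gripper open.
Joint ranges: [-2.57, 2.57], [-0.35, 1.97], [-1.29, 1.29], [0.11, 2.56], [-1.05, 4.19], [0.11, 1.86], [-2.63, 2.63]. Speed limits (rad/s): [2.22, 2.22, 3.01, 3.01, 3.14, 3.14, 3.14].

INTERFACE

Orientations are given as a 3x3 rotation matrix whose columns are the frame's x, y, z axes.
In Python, from cell import arm, claw, solver, status, viewer gives the robot as it stands. The module is installed in compiled form; this text tells all that it offers. Calls block until the motion is done:
- arm.movep(position, orientation): joint-space move of the TCP to a pose.
- arm.move_linear(position, ori=None, velocity=150, threshold=None): straight line of the TCP; ori=None keeps the orientation; velocity is the mean speed in mm/s. With threshold (N) it stops when the force on the tool has changed by that much, and returns True; else False.
- arm.move_joints(angles): joint-space move.
- claw.ungrasp() and claw.gripper_close(): open the fingers fully, or close them until they stop; the grip force is fixed at half the most.
- arm.hold(seconds).
- solver.ik(position, orientation): joint angles nearest the present ones, or None.
- status.observe(): the state.
- viewer.snapshot(name): name is "side" or "top" or "wrist"; returns a dict with "image" (400x640x3 uint8, red, green, blue), "intrinsics" (3x3 intrinsics, pixels), "origin" and "attitude" of the camera in the world; the wrist camera has in their place "mount" (4x4, takes a point from camera to tool coordinates, whose origin is the TCP and whose axes are the flange's). Camera axes: x right, y down, z forward; pixel columns grow to the right and rows downward; lengths in mm; the calibration is good to about 2 mm. A picture is of the moment at which its call begins: read the wrist's pose just before it. There is no depth.
A pose or a line that the arm cannot do raises arm.IKError and nothing moves.
- arm.finish_job(): hands the job in, once; it reports no verdict.
The state is a dict: "time_s": time; "q": joint angles; "joint_velocities": joint speeds; "joint_efforts": joint torques, N m; "eef_pos": TCP position; "eef_rot": TCP orientation; "force": force on the tool from outside, world axes, zero at the start; "moment": the same for the moment, N m; "gripper_width": opening from 0.0 (shut) to 1.0 (fully open).
Only numpy, scipy, OpenCV 4.12 (cv2) and the standard library are available. Lean on these libraries where they do the work, as an engineer would, in place of code of your own. Each camera call takes 0.05 s, during which the arm holds its last target.

TASK

Finish the filter change on the examination lamp, whose open head stands face up with its lens already inside: drop the black spacer ring into the barrel onto the lens, then the green filter on top of it, lying flat. Then put the blue lock ring over the barrel and turn it clockwise, for instance by pushing its ears round, until it is screwed fully down on the head's shoulder and clamps the stack. Glass is involved, so ease the spacer and the filter in rather than dropping them from a height, and leave the amber filter, the scissors, the forceps and the cup where they are.

Things in the scene. Friction and masses are not known exactly. Their poses are not given: they have to be found in the camera images.
- lamp_head: White examination-lamp head, fixed, standing face up on its finned back, axis upright. Origin: on its axis at the table; z up. The grey gooseneck leaves it along its +x, low (under 35 mm high within 200 mm of the axis), to a weighted foot. Body 98 mm across up to the shoulder. Four red marks on the body point along its +x, +y, -x, -y.
- barrel_mouth (a point): Centre of the barrel's mouth, 83.5 mm above the table. Rim 71 mm outside; bore 63 mm, bevelled to 68 mm at the mouth. The lens (60 mm, its rim 12 mm thick) already lies inside on a spring seat, rim top 23 mm below this point; its dome fits inside the spacer. With spacer and filter in, the filter stands 3 mm proud of the barrel's rim.
- shoulder (a point): On the head's axis, level with its flat shoulder, 62 mm above the table. Between shoulder and rim, 3 to 13 mm up, is a right-hand four-start thread, 86 mm across, 7.5 mm drop per quarter turn. A ring set down level with ears in line with two red marks rests about 4.5 mm up and needs about 73 degrees clockwise from above; at other angles up to 90 more.
- spacer_mid (a point): Black spacer ring, 60 mm outside, 46 mm inside, 14 mm high, 60 g, lying flat on the cork board (8 mm thick). Point: its centre, 7 mm above its underside. z is its axis; either way up will do.
- filter_mid (a point): Green filter: green glass disc in an aluminium rim, 60 mm across, 12 mm thick, 70 g, lying flat on the cork board. Point: its centre, 6 mm above its underside. z is its axis; either way up will do.
- amber_filter_mid (a point): Amber filter of the same shape and size as the green one, on the same board; it stays there. Point: its centre.
- ring_mid (a point): Blue lock ring, 200 g, on the table, open skirt down. Skirt 96 mm outside, 89 mm inside, 26 mm high with the flat lip on top; four thread lugs inside near its foot leave 76 mm free. On the lip a round hood to hold it by, 56 mm across, 22 mm high. Point: on the axis, half-way up the hood, 37 mm above the underside. Two ears along its own +x and -x.
- ring_foot (a point): On the lock ring's axis, level with its underside. Home: at the shoulder, no gap. Over the last 30 degrees of turn the ring presses the stack down 2.5 mm against the spring seat, which takes 6 to 18 N at an ear; at the shoulder the thread's end stop halts it firmly (do not push on with more than 25 N), and it stays where it is left.
- ear (a point): Middle of the lock ring's ear on its own -x side, 64 mm from the axis, 15 mm above the underside; the other ear is its mirror image. Ears are 14 mm wide, 14 mm high and reach from the skirt to 80 mm from the axis.
- scissors: Steel scissors, 150 mm, lying on the table, loose; bystander. Origin: underside at the pivot.
- forceps: Steel forceps, 140 mm, lying on the table, loose; bystander. Origin: centre of the underside.
- specimen_cup: Clear cup, 64 mm across, 70 mm high, loose; bystander. Origin: centre of the underside.
There are look-alikes about, which are no part of the job. Leave any pink or red look-alike of the part that bears filter_mid alone.

How it is judged:
By the outcome, as a careful person would: the job done as asked, in the order asked, and still so for the second after the job is handed in, with the robot touching nothing.
It also fails if it takes over 72 s, if anything falls off the work surface, if the arm or the gripper's body presses on something with over 40 N, if the wrist force passes 120 N, or if a joint passes its speed limit or range.

## Working session

There is one attempt and no reset: what is moved stays moved. The work goes in short steps, each a Python script; the robot and the scene stay as the last script left them, time stands still between calls to the robot, and variables do not carry over. Pictures are saved under pics/ and viewed, and the job is handed in when it is done.

```bash
mkdir -p pics; ls; python3 - <<'E'
from cell import arm, claw, solver, status, viewer
import cv2, numpy as np
s=status.observe(); print(s, arm.tip_reach)
for n in ("side","top","wrist"):
    d=viewer.snapshot(n); cv2.imwrite(f"pics/{n}0.png",d["image"][...,::-1])
    print(n,{k:np.round(v,4).tolist() for k,v in d.items() if k!="image"})
E
```

```text
pics
{'time_s': 0.0, 'q': array([-1.19072641,  0.60014053, -0.00254143,  1.60014451,  0.00180206,
        0.9428767 , -0.07979829]), 'joint_velocities': array([ 2.45889824e-04,  2.21261737e-04,  3.49689997e-04,  7.78637154e-04,
       -5.89579424e-04, -4.72277888e-05, -9.99405948e-04]), 'joint_efforts': array([ 1.55453778e-03, -7.76476765e+01,  1.56590212e+00, -2.57985878e+01,
        1.22885624e-02,  9.82992933e-03,  2.05868764e-05]), 'eef_pos': array([319.57941893, 650.26580307, 247.40059705]), 'eef_rot': array([[-8.97508289e-01,  4.40997235e-01, -5.56807088e-04],
       [ 4.40997563e-01,  8.97507105e-01, -1.46471335e-03],
       [-1.46196220e-04, -1.56014294e-03, -9.99998772e-01]]), 'force': array([-0.04608171,  0.43762685,  0.05405904]), 'moment': array([-0.00331222, -0.00073046,  0.01499815]), 'gripper_width': 1.00517946266008} 17.0
side {'intrinsics': [[361.578, 0.0, 324.7015], [0.0, 361.578, 199.8927], [0.0, 0.0, 1.0]], 'origin': [346.4106, 454.6501, 757.0325], 'attitude': [[-0.9577, -0.2177, 0.1884], [-0.2873, 0.7641, -0.5776], [-0.0182, -0.6073, -0.7943]]}
top {'intrinsics': [[410.4033, 0.0, 314.6502], [0.0, 410.4033, 198.2704], [0.0, 0.0, 1.0]], 'origin': [426.0163, -58.8831, 1173.0317], 'attitude': [[-0.0167, -0.9957, 0.0913], [-0.9998, 0.0162, -0.0064], [0.0049, -0.0914, -0.9958]]}
wrist {'intrinsics': [[318.9105, 0.0, 317.2214], [0.0, 318.9105, 199.6194], [0.0, 0.0, 1.0]], 'mount': [[0.0009, -0.9567, -0.2909, 73.0265], [1.0, 0.0009, 0.0001, -0.0184], [0.0002, -0.2909, 0.9567, -125.5648], [0.0, 0.0, 0.0, 1.0]]}
```

View pics/top0.png

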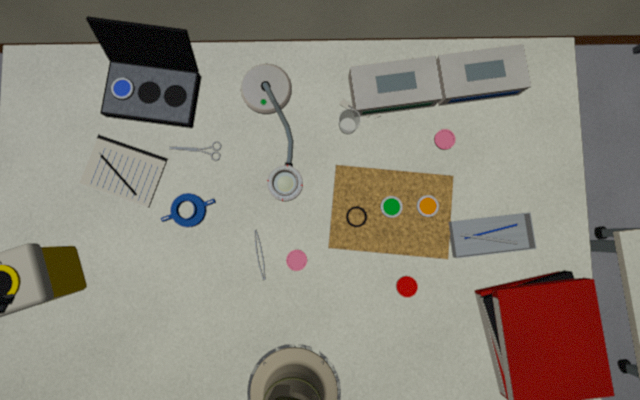

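View pics/side0.png

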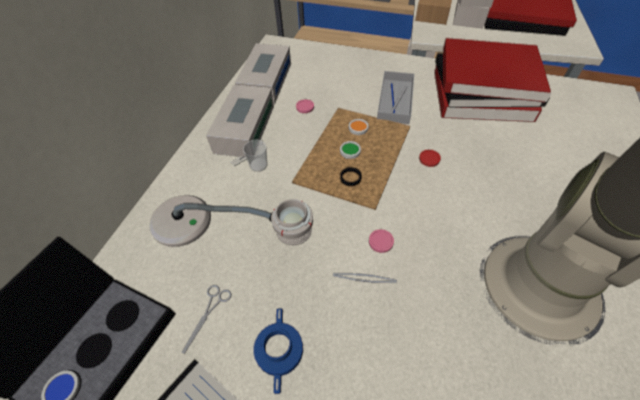

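View pics/wrist0.png

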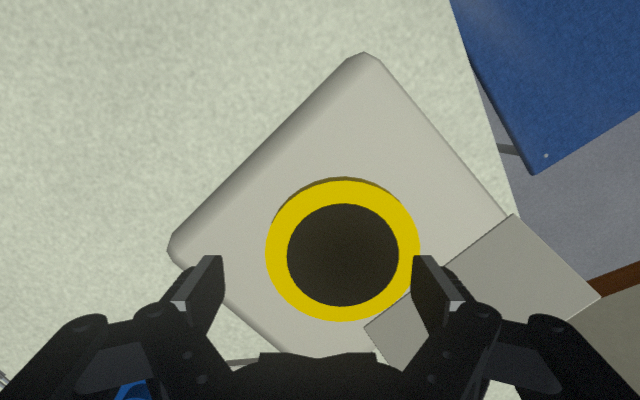

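Top view. Candidates for each thing:
- **Green filter:** the green disc in a rim on the board (391,206). Not it: amber (428,206), pink (444,139) and (297,260), red (406,286), and the green dot on the lamp foot (263,101).
- **Spacer:** the open black ring on the board (356,216). Not it: the black discs in the case (149,92) and (175,96).
- **Lock ring:** the eared blue ring (188,210). Not it: the blue disc in the case (121,88).
- **Head:** (285,182), with the neck leaving up the picture.

The choices are the green disc, black open ring and eared blue ring. I'll check them in close crops and measure.

```bash
cat > h.py <<'E'
from cell import arm, claw, solver, status, viewer
import cv2, numpy as np
def snap(n, save=None):
    s=status.observe(); d=viewer.snapshot(n)
    if n=="wrist":
        M=d["mount"]; R=s["eef_rot"]
        d["attitude"]=R@M[:3,:3]; d["origin"]=s["eef_pos"]+R@M[:3,3]
    if save: cv2.imwrite(f"pics/{save}.png",d["image"][...,::-1])
    d["s"]=s; return d
def cast(d,uv,z):
    K=d["intrinsics"]; uv=np.atleast_2d(np.asarray(uv,float))
    r=np.c_[(uv[:,0]-K[0,2])/K[0,0],(uv[:,1]-K[1,2])/K[1,1],np.ones(len(uv))]@d["attitude"].T
    o=d["origin"]; return o+r*((z-o[2])/r[:,2])[:,None]
def proj(d,P):
    c=(np.atleast_2d(P)-d["origin"])@d["attitude"]; uv=c/c[:,2:]@d["intrinsics"].T; return uv[:,:2]
def hsv(d): return cv2.cvtColor(d["image"],cv2.COLOR_RGB2HSV)
def mask(d,lo,hi): return cv2.inRange(hsv(d),np.array(lo),np.array(hi))
def blobs(m,amin=30):
    cs,_=cv2.findContours(m,cv2.RETR_EXTERNAL,cv2.CHAIN_APPROX_NONE)
    return sorted([c for c in cs if cv2.contourArea(c)>=amin],key=lambda c:-cv2.contourArea(c))
def circ(d,cnt,z):
    """circle fit of contour cast onto plane z -> centre, radius"""
    P=cast(d,cnt.reshape(-1,2),z)[:,:2]
    hull=cv2.convexHull(P.astype(np.float32)).reshape(-1,2)
    P=hull; A=np.c_[2*P,np.ones(len(P))]; x=np.linalg.lstsq(A,(P**2).sum(1),rcond=None)[0]
    r=np.sqrt(x[2]+x[:2]@x[:2]); return x[:2],r
def Rz(a):
    """tool down, tool y axis (jaw) at world yaw a"""
    y=np.array([np.cos(a),np.sin(a),0]); z=np.array([0,0,-1.]); return np.c_[np.cross(y,z),y,z]
COL=dict(green=([45,90,40],[85,255,255]),blue=([98,110,40],[125,255,255]))
E
python3 - <<'E'
from h import *
for n in("top","side"):
    d=snap(n)
    for c,(lo,hi) in COL.items():
        for b in blobs(mask(d,lo,hi),20):
            z=dict(green=20,blue=26)[c]
            print(n,c,b.reshape(-1,2).mean(0).round(),cv2.contourArea(b),[np.round(x,1) for x in circ(d,b,z)])
    bl=mask(d,[0,0,0],[180,255,50])
    for b in blobs(bl,60): 
        m=b.reshape(-1,2).mean(0)
        if cv2.contourArea(b)<900: print(n,"black",m.round(),cv2.contourArea(b),[np.round(x,1) for x in circ(d,b,22)])
    if n=="top":
        k=cv2.resize(d["image"][150:270,140:470],None,fx=2.4,fy=2.4,interpolation=cv2.INTER_CUBIC); cv2.imwrite("pics/crop1.png",k[...,::-1])
E
```

```text
top green [391. 206.] 201.0 [array([ 505.6, -281.4]), np.float64(23.3)]
top blue [187. 210.] 866.5 [array([504.2, 289.4]), np.float64(48.4)]
top blue [121.  88.] 185.5 [array([859., 483.]), np.float64(23.0)]
top blue [484.  96.] 94.0 [array([ 790.8, -556.1]), np.float64(90.4)]
top blue [496. 229.] 33.5 [array([ 419.7, -577.1]), np.float64(50.1)]
top black [611.  41.] 439.0 [array([ 967.5, -928.1]), np.float64(90.7)]
top black [175.  96.] 340.5 [array([835.2, 331.2]), np.float64(31.0)]
top black [149.  92.] 339.0 [array([846.4, 406.2]), np.float64(31.1)]
top black [  4. 292.] 336.0 [array([287. , 808.7]), np.float64(48.3)]
top black [548. 278.] 234.0 [array([ 223.9, -719.9]), np.float64(95.8)]
top black [492. 318.] 202.0 [array([ 193.9, -553.1]), np.float64(57.3)]
top black [396. 108.] 105.5 [array([ 614.8, -326.8]), np.float64(193.1)]
top black [624. 365.] 94.5 [array([  61.4, -901.5]), np.float64(16.9)]
top black [312. 385.] 83.5 [array([  0.2, -26.1]), np.float64(50.1)]
top black [600. 233.] 76.5 [array([ 421.6, -867.8]), np.float64(17.9)]
top black [308. 391.] 70.0 [array([  9.7, 
[... 708 characters left out ...]
ray([839.5, 323.9]), np.float64(32.2)]
side black [525.  27.] 649.5 [array([    6.2, -1142.7]), np.float64(136.3)]
side black [613. 185.] 430.5 [array([-296.9, -304.3]), np.float64(175.4)]
side black [350. 176.] 268.5 [array([ 477. , -175.9]), np.float64(29.5)]
side black [579. 180.] 258.5 [array([-277.3, -246.8]), np.float64(206.8)]
side black [178. 381.] 163.5 [array([673.7, 395.7]), np.float64(37.3)]
side black [264. 119.] 141.5 [array([ 882.9, -319.8]), np.float64(117.2)]
side black [470.  97.] 127.0 [array([ 188. , -590.1]), np.float64(73.4)]
side black [440.  68.] 114.0 [array([ 187.5, -774.9]), np.float64(133.9)]
side black [282.  76.] 83.0 [array([ 765.5, -568.7]), np.float64(103.3)]
```

View pics/crop1.png

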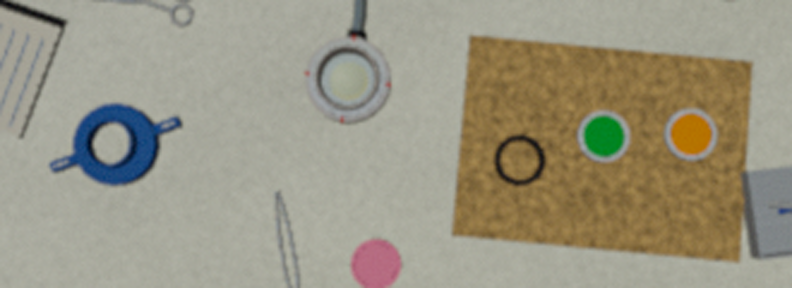

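The crop shows the green disc in its grey rim, the open black ring left of it, amber to the right, and the blue ring with two ears. The choices hold. Next I plan yaws and reach.

```bash
python3 - <<'E'
from h import *
for nm,p in dict(board=(490,-230,250),head=(575,-20,150),ring=(503,291,100)).items():
    for a in np.arange(-180,180,45):
        q=solver.ik(np.array(p,float),Rz(np.radians(a)))
        print(nm,a,None if q is None else np.round(q,2))
E
```

```text
board -180 [-0.37  0.61  1.12  2.06 -0.71  0.92 -2.  ]
board -135 [-0.37  0.61  1.12  2.06 -0.71  0.92 -1.22]
board -90 [-0.4   0.65  1.18  2.06 -0.75  0.96 -0.38]
board -45 [-0.27  0.51  0.9   2.05 -0.54  0.83  0.16]
board 0 [-0.13  0.44  0.66  2.05 -0.38  0.78  0.76]
board 45 [ 0.    0.41  0.46  2.04 -0.26  0.75  1.41]
board 90 [ 0.19  0.38  0.19  2.03 -0.11  0.74  2.02]
board 135 [ 0.97  0.52 -0.92  1.98  0.53  0.9   2.13]
head -180 [ 0.29  0.6  -0.52  2.01  0.48  0.65  2.6 ]
head -135 [-0.71  0.85  1.11  2.07 -1.01  0.91 -1.37]
head -90 [-0.46  0.63  0.61  2.06 -0.6   0.64 -1.01]
head -45 [-0.36  0.59  0.45  2.05 -0.45  0.59 -0.39]
head 0 [-0.25  0.57  0.27  2.05 -0.27  0.56  0.21]
head 45 [-0.12  0.55  0.08  2.04 -0.08  0.56  0.81]
head 90 [ 0.01  0.55 -0.11  2.03  0.11  0.57  1.4 ]
head 135 [ 0.15  0.57 -0.31  2.02  0.3   0.6   1.99]
ring -180 [-0.29  0.67 -0.49  2.03  0.57  0.57  1.96]
ring -135 [-0.17  0.72 -0.69  2.02  0.75  0.67  2.58]
ring -90 [-0.96  0.69  0.51  2.07 -0.66  0.54 -1.53]
ring -45 [-0.85  0.66  0.35  2.06 -0.46  0.49 -0.95]
ring 0 [-0.73  0.64  0.16  2.06 -0.21  0.46 -0.41]
ring 45 [-0.64  0.63  0.02  2.05 -0.03  0.46  0.2 ]
ring 90 [-0.55  0.63 -0.11  2.04  0.15  0.47  0.8 ]
ring 135 [-0.43  0.64 -0.29  2.04  0.36  0.51  1.38]
```

```bash
python3 - <<'E'
from h import *
arm.movep(np.array([500.,-190,270]),Rz(0))
d=snap("wrist","w1"); print(d["s"]["time_s"],d["s"]["eef_pos"].round(1),d["s"]["q"].round(2))
for b in blobs(mask(d,*COL["green"]),200): print("green",b.reshape(-1,2).mean(0).round(),[np.round(x,1) for x in circ(d,b,20)])
for b in blobs(mask(d,[0,0,0],[180,255,50]),200): print("black",b.reshape(-1,2).mean(0).round(),cv2.contourArea(b),[np.round(x,1) for x in circ(d,b,22)])
E
```

```text
3.2667 [ 500.5 -189.3  269.9] [-0.16  0.39  0.57  2.03 -0.29  0.8   0.58]
green [320. 238.] [array([ 505.4, -282.1]), np.float64(24.4)]
black [346. 337.] 42837.5 [array([ 521.5, -635.1]), np.float64(469.0)]
black [298. 161.] 1829.0 [array([ 478.9, -182.8]), np.float64(29.1)]
```

View pics/w1.png

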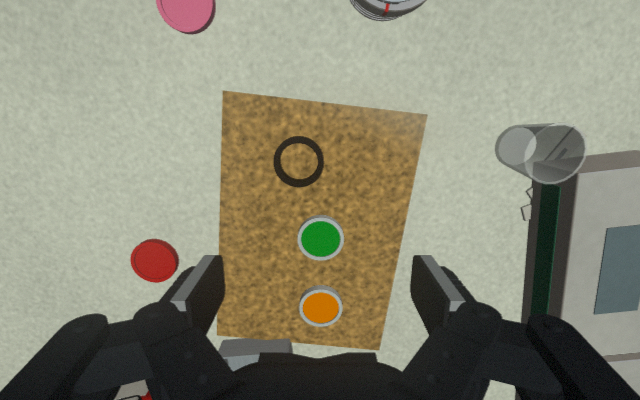

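Wrist view: spacer at (298,161), green filter at (320,238), amber at (321,307), head rim at the top edge (390,5). The sizes fit (r 29 for the spacer, 24 for the glass). I'll go over the spacer, refine and grip it by its top 4–5 mm.

```bash
cat >> h.py <<'E'
def ring_edges(d,m,guess,zs,rs):
    """centre from edges of the mask: keep contour points whose cast radius about guess lies near rs"""
    out=[]
    cs,_=cv2.findContours(m,cv2.RETR_LIST,cv2.CHAIN_APPROX_NONE)
    for c in cs:
        if len(c)<40: continue
        for z in zs:
            x,r=circ(d,c,z)
            if np.hypot(*(x-guess))<25: out.append((z,x.round(1),round(float(r),1)))
    return out
E
python3 - <<'E'
from h import *
arm.movep(np.array([479.,-183.5,120]),Rz(0))
d=snap("wrist","w2"); print(d["s"]["time_s"],d["s"]["eef_pos"].round(1))
for o in ring_edges(d,mask(d,[0,0,0],[180,255,55]),np.array([479,-183]),[8,22],None): print(o)
E
```

```text
3.975 [ 479.7 -183.9  120.5]
(8, array([ 478.8, -184.6]), 23.3)
(22, array([ 478.8, -180.2]), 22.0)
(8, array([ 478.6, -186.6]), 31.7)
(22, array([ 478.7, -182.1]), 29.8)
```

View pics/w2.png

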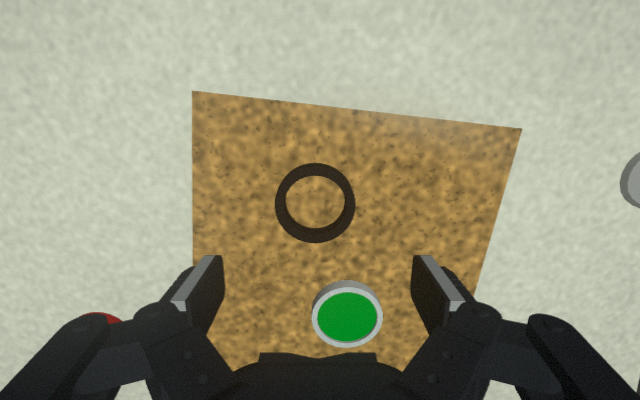

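```bash
python3 - <<'E'
from h import *
arm.move_linear(np.array([478.7,-183.3,29.]),Rz(0),velocity=120)
s=status.observe(); print(s["eef_pos"].round(1))
claw.gripper_close(); s=status.observe(); print(s["gripper_width"],s["force"].round(1),s["time_s"])
arm.move_linear(np.array([478.7,-183.3,60.]),velocity=80)
snap("side","s3"); snap("wrist","w3"); s=status.observe(); print(s["eef_pos"].round(1),s["force"].round(1),s["time_s"],s["gripper_width"])
d=snap("side"); k=cv2.resize(d["image"][60:290,230:480],None,fx=2.4,fy=2.4,interpolation=cv2.INTER_CUBIC); cv2.imwrite("pics/s3c.png",k[...,::-1])
E
```

```text
[ 479.  -183.5   29.6]
0.6588821652299635 [-1.4  0.1 15.6] 5.3417
[ 478.6 -183.1   59.7] [-0.1  0.8 -0.3] 5.975 0.6523424383262205
```

View pics/w3.png

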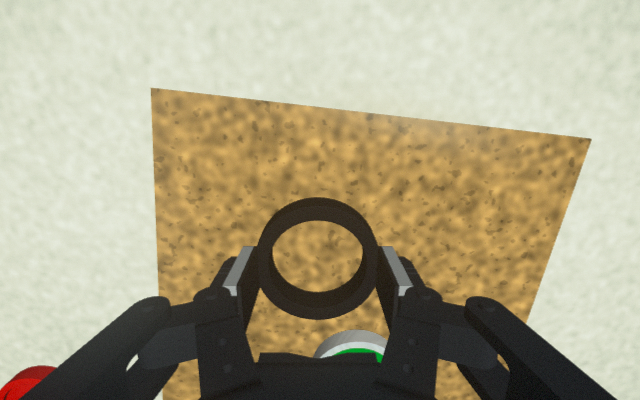

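View pics/s3c.png

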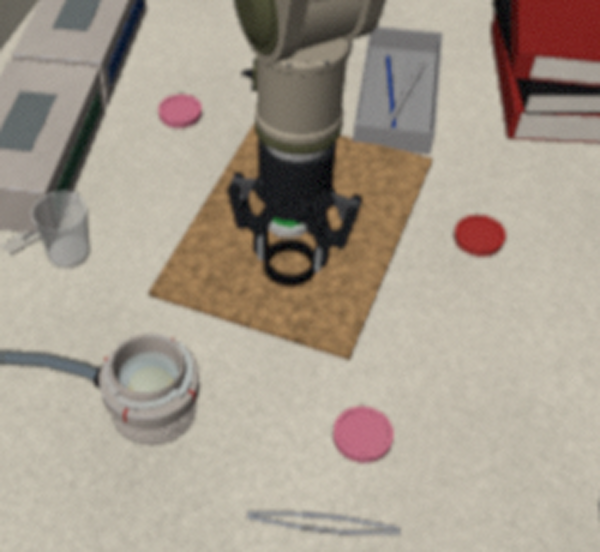

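Spacer is held level at the top (gripper opening 0.65, ring ellipse centred at (318,258)). Now hover beside the head and measure it.

```bash
python3 - <<'E'
from h import *
d=snap("top"); print("head approx", cast(d,[285,182],80).round(1))
arm.move_linear(np.array([490.,-160,150.]),velocity=250)
c=cast(d,[285,182],80)[0]
arm.movep(np.array([c[0],c[1]-85,170]),Rz(0)); arm.hold(0.2)
d=snap("wrist","w4"); s=d["s"]; print(s["eef_pos"].round(1),s["time_s"],s["force"].round(1))
np.savez("w4.npz",image=d["image"],attitude=d["attitude"],origin=d["origin"],intrinsics=d["intrinsics"])
E
```

```text
head approx [[571.4  12.9  80. ]]
[570.4 -73.5 169.5] 7.3583 [ 0.8 -0.8 -0.6]
```

View pics/w4.png

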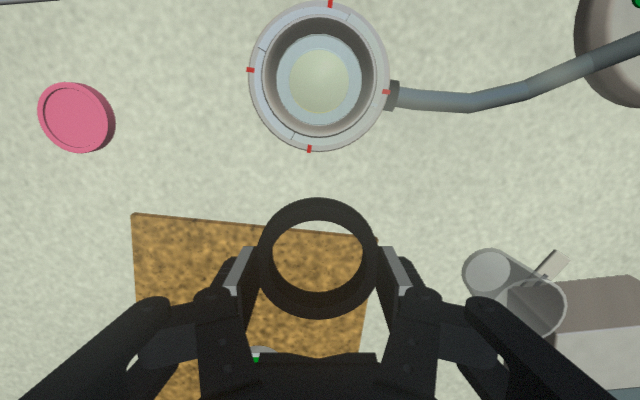

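```bash
python3 - <<'E'
from h import *
d=dict(np.load("w4.npz"))
m=mask(d,[0,110,80],[8,255,255])|mask(d,[172,110,80],[180,255,255])
for b in blobs(m,3):
    c=b.reshape(-1,2).mean(0)
    if 240<c[0]<400 and c[1]<160: print("red",c.round(1),cv2.contourArea(b),cv2.boundingRect(b),cast(d,c,62).round(1))
k=cv2.resize(d["image"][0:160,235:405],None,fx=3.5,fy=3.5,interpolation=cv2.INTER_CUBIC); cv2.imwrite("pics/w4c.png",k[...,::-1])
E
```

```text
red [250.   69.4] 24.0 (246, 67, 8, 6) [[525.7  21.7  62. ]]
red [329.8   3.2] 23.0 (328, 0, 5, 8) [[579.6  61.3  62. ]]
red [385.8  91.3] 20.5 (382, 89, 8, 5) [[618.9   7.5  62. ]]
red [308.7 148.7] 19.5 (307, 145, 5, 8) [[565.2 -32.   62. ]]
```

View pics/w4c.png

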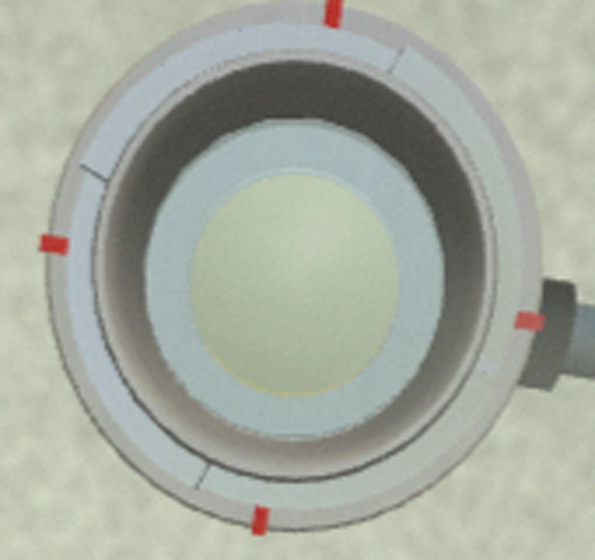

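```bash
python3 - <<'E'
from h import *
d=dict(np.load("w4.npz"))
g=cv2.cvtColor(d["image"],cv2.COLOR_RGB2GRAY)
# bore: dark annulus region; rays from centre outward, strongest dark->light edge
c0=np.array([318.,77.]); pts=[]
gf=cv2.GaussianBlur(g,(3,3),0).astype(float)
for a in np.linspace(0,2*np.pi,90,endpoint=False):
    r=np.arange(46,64,.5); xy=c0+np.c_[np.cos(a)*r,np.sin(a)*r]
    v=cv2.remap(gf.astype(np.float32),xy[:,0:1].astype(np.float32),xy[:,1:2].astype(np.float32),cv2.INTER_LINEAR).ravel()
    gr=v[4:]-v[:-4]; i=gr.argmax()
    if gr[i]>15: pts.append(xy[i+2])
pts=np.array(pts); print(len(pts), cv2.fitEllipse(pts.astype(np.float32)))
for z in (81,83.5):
    P=cast(d,pts,z)[:,:2]; A=np.c_[2*P,np.ones(len(P))]; x=np.linalg.lstsq(A,(P**2).sum(1),rcond=None)[0]
    print(z,x[:2].round(1),np.sqrt(x[2]+x[:2]@x[:2]).round(1))
# carried ring
m=mask(d,[0,0,0],[180,255,60]); m[:, :259]=0; m[:,377:]=0
tcp=np.array([570.4,-73.5,169.5])
cs,_=cv2.findContours(m,cv2.RETR_LIST,cv2.CHAIN_APPROX_NONE)
for c in cs:
    if len(c)<60: continue
    print(cv2.boundingRect(c),cv2.contourArea(c),[ (np.round(circ(d,c,z)[0]-tcp[:2],1),np.round(circ(d,c,z)[1],1)) for z in (169.5-7.6,169.5-21.6)])
cv2.imwrite("pics/m4.png",m)
E
```

```text
90 ((317.76885986328125, 77.94490051269531), (111.37659454345703, 121.5465087890625), 5.099269390106201)
81 [571.8  13.1] 35.4
83.5 [571.8  12.9] 35.0
(259, 353, 118, 47) 5177.5 [(array([  0.8, -67.3]), np.float64(32.4)), (array([  1., -79.]), np.float64(35.0))]
(271, 219, 93, 75) 5220.5 [(array([0.9, 5.6]), np.float64(20.0)), (array([ 0.8, -1.5]), np.float64(22.2))]
(259, 198, 118, 121) 11559.0 [(array([0.7, 2.5]), np.float64(30.3)), (array([ 1., -5.]), np.float64(33.5))]
```

View pics/m4.png

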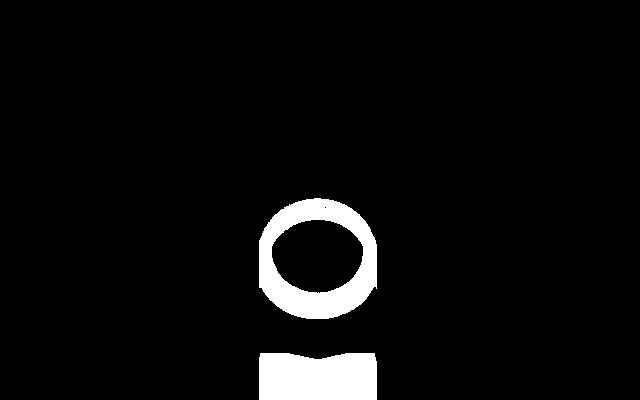

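Red marks pair up to the same centre (572.35, 14.6), 94.3 mm apart, and give head yaw −8.7°. The rim fit agrees to 1.7 mm. The held ring sits about (+0.8, +0.75) in the tool, so I aim TCP at (571.5, 13.9) and go in slowly with a force guard.

```bash
python3 - <<'E'
from h import *
X,Y=571.5,13.9
arm.move_linear(np.array([X,Y,125.]),Rz(0),velocity=120); arm.hold(0.2)
snap("wrist","w5"); s=status.observe(); print(s["eef_pos"].round(1),s["force"].round(1))
hit=arm.move_linear(np.array([X,Y,94.]),velocity=30,threshold=7)
s=status.observe(); print(hit,s["eef_pos"].round(1),s["force"].round(1),s["moment"].round(2),s["time_s"])
snap("wrist","w6"); snap("side","s6")
E
```

```text
[571.7  13.3 125.3] [ 0.2 -0.3 -0.7]
True [571.4  13.9  96.5] [-1.2  0.4  7. ] [0.12 0.23 0.02] 9.5
```

View pics/w6.png

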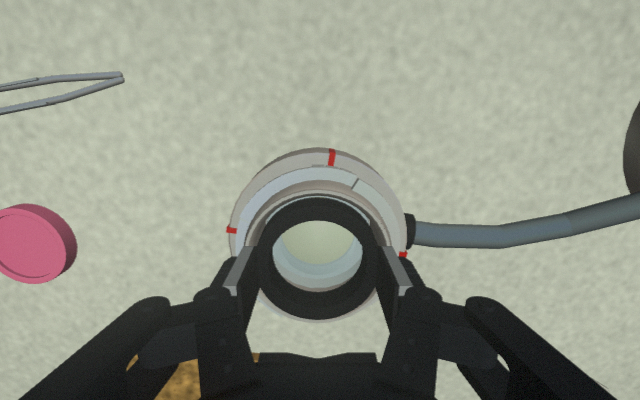

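View pics/w5.png

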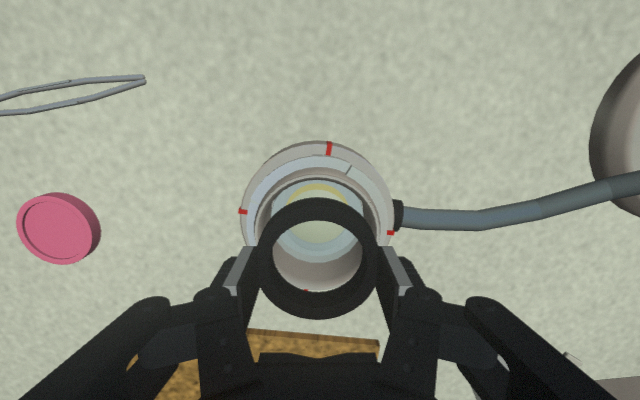

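Contact came at TCP z 96.5. That is where the fingertips should meet the rim, with the spacer about 9 mm into the bore. Releasing.

```bash
python3 - <<'E'
from h import *
X,Y=571.5,13.9
arm.move_linear(np.array([X,Y,96.8]),velocity=30)
claw.ungrasp(); s=status.observe(); print(s["gripper_width"],s["force"].round(1),s["time_s"])
arm.move_linear(np.array([X,Y,140.]),velocity=150)
arm.move_linear(np.array([X-5,Y-70,180.]),velocity=220)
arm.hold(0.1); d=snap("wrist","w7"); print(d["s"]["time_s"],d["s"]["eef_pos"].round(1))
k=cv2.resize(d["image"][0:180,225:415],None,fx=3.3,fy=3.3,interpolation=cv2.INTER_CUBIC); cv2.imwrite("pics/w7c.png",k[...,::-1])
E
```

```text
0.9967038449370323 [-1.2 -0.2  0.1] 10.2583
11.3167 [566.2 -55.3 179.2]
```

View pics/w7c.png

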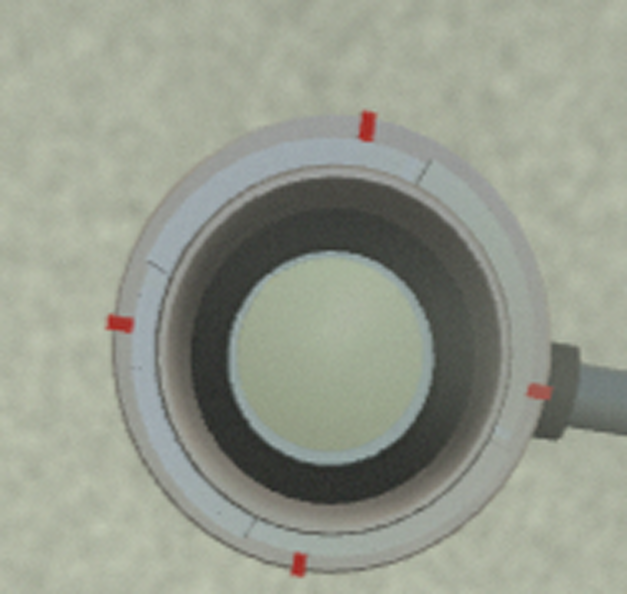

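The spacer lies level on the lens, concentric in the bore. Next, re-measure the head and go over the green filter.

```bash
python3 - <<'E'
from h import *
d=snap("wrist")
m=mask(d,[0,110,80],[8,255,255])|mask(d,[172,110,80],[180,255,255])
for b in blobs(m,5):
    c=b.reshape(-1,2).mean(0)
    if 240<c[0]<410 and c[1]<190 and cv2.contourArea(b)<80: print("red",c.round(1),cast(d,c,62).round(1))
arm.move_linear(np.array([530.,-180,170.]),velocity=300)
arm.move_linear(np.array([505.,-282.,120.]),velocity=250); arm.hold(0.15)
d=snap("wrist","w8"); print(d["s"]["time_s"],d["s"]["eef_pos"].round(1))
for b in blobs(mask(d,*COL["green"]),300):
    print("green",cv2.boundingRect(b),[(z,[np.round(x,1) for x in circ(d,b,z)]) for z in (17,20)])
E
```

```text
red [335.9  38.2] [[579.5  61.1  62. ]]
red [261.   97.9] [[525.9  21.7  62. ]]
red [315.1 171. ] [[565.2 -32.1  62. ]]
red [387.7 118.7] [[618.8   7.3  62. ]]
12.7667 [ 506.1 -280.1  120.3]
green (282, 177, 67, 62) [(17, [array([ 505.4, -283.1]), np.float64(24.8)]), (20, [array([ 505.5, -282.1]), np.float64(24.5)])]
```

View pics/w8.png

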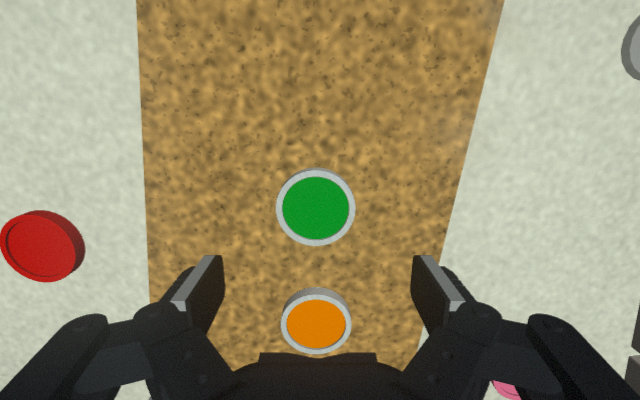

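Centre repeats at (572.3, 14.5). Green filter: (505.5, −282.1), rim ellipse at (315,208); amber, at (316,323), stays clear of a grip along x.

```bash
python3 - <<'E'
from h import *
arm.move_linear(np.array([505.,-282.2,28.]),Rz(0),velocity=110); 
s=status.observe(); print(s["eef_pos"].round(1))
claw.gripper_close(); s=status.observe(); print(s["gripper_width"],s["force"].round(1),s["eef_pos"].round(1))
arm.move_linear(np.array([505.,-282.2,70.]),velocity=100)
d=snap("wrist","w9"); print(d["s"]["eef_pos"].round(1),d["s"]["force"].round(1),d["s"]["time_s"],d["s"]["gripper_width"])
for b in blobs(mask(d,*COL["green"]),300):
    print("green",cv2.boundingRect(b),[(z,[np.round(x,1) for x in circ(d,b,d["s"]["eef_pos"][2]-z)]) for z in (8,9,11)])
E
```

```text
[ 505.2 -282.4   28.5]
0.6578370227761934 [-1.6  1.6 12.9] [ 505.4 -282.3   29.5]
[ 505.2 -281.9   70. ] [-1.2 -0.1 -1.1] 14.775 0.6566315599709275
green (266, 216, 104, 93) [(8, [array([ 506.2, -280.4]), np.float64(24.0)]), (9, [array([ 506.2, -280.9]), np.float64(24.2)]), (11, [array([ 506.2, -282. ]), np.float64(24.6)])]
```

View pics/w9.png

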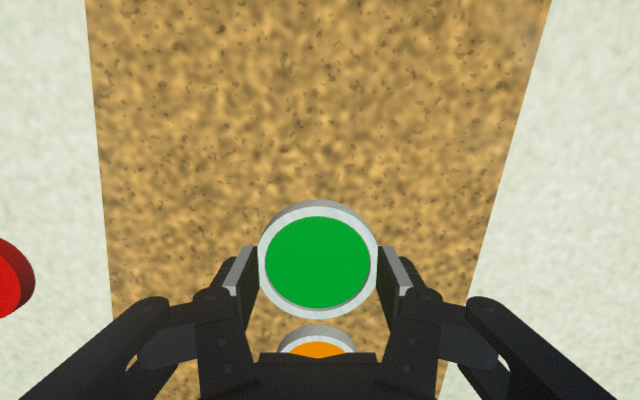

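```bash
python3 - <<'E'
from h import *
X,Y=571.4,13.7
arm.move_linear(np.array([510.,-250,160.]),velocity=250)
arm.move_linear(np.array([X,Y,130.]),velocity=250); arm.move_linear(np.array([X,Y,112.]),velocity=60); arm.hold(0.15)
s=status.observe(); print(s["eef_pos"].round(1),s["force"].round(1))
hit=arm.move_linear(np.array([X,Y,94.]),velocity=25,threshold=6)
s=status.observe(); print(hit,s["eef_pos"].round(1),s["force"].round(1),s["moment"].round(2),s["time_s"])
snap("wrist","w10")
E
```

```text
[571.5  13.6 112.1] [-0.5  0.4 -0.2]
True [571.3  13.7  96.4] [-1.2 -0.3  7.7] [0.15 0.19 0.02] 17.8083
```

View pics/w10.png

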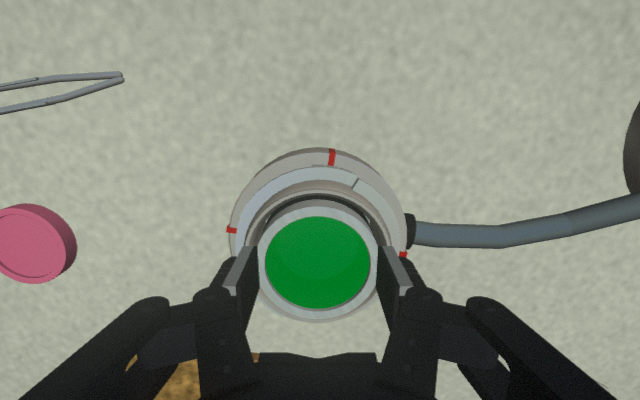

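```bash
python3 - <<'E'
from h import *
X,Y=571.4,13.7
arm.move_linear(np.array([X,Y,96.7]),velocity=30)
claw.ungrasp(); s=status.observe(); print(s["gripper_width"],s["force"].round(1),s["time_s"])
arm.move_linear(np.array([X,Y,150.]),velocity=160)
arm.move_linear(np.array([X-5,Y-70,180.]),velocity=220)
d=snap("wrist","w11"); print(d["s"]["time_s"])
k=cv2.resize(d["image"][0:180,225:415],None,fx=3.3,fy=3.3,interpolation=cv2.INTER_CUBIC); cv2.imwrite("pics/w11c.png",k[...,::-1])
for b in blobs(mask(d,*COL["green"]),300):
    print("green",cv2.boundingRect(b),[(z,[np.round(x,1) for x in circ(d,b,z)]) for z in (85,86.5)])
m=mask(d,[0,110,80],[8,255,255])|mask(d,[172,110,80],[180,255,255])
for b in blobs(m,5):
    c=b.reshape(-1,2).mean(0)
    if 240<c[0]<410 and c[1]<190 and cv2.contourArea(b)<80: print("red",c.round(1),cast(d,c,62).round(1))
E
```

```text
1.0001399528593782 [-0.6 -0.1 -0. ] 18.5167
19.5
green (288, 68, 75, 78) [(85, [array([572.2,  13.2]), np.float64(24.8)]), (86.5, [array([572.2,  13.2]), np.float64(24.6)])]
green (620, 10, 20, 26) [(85, [array([760.6,  63.7]), np.float64(7.0)]), (86.5, [array([759.3,  63.3]), np.float64(6.9)])]
red [335.6  35.2] [[579.5  61.2  62. ]]
red [260.7  95.3] [[525.9  21.9  62. ]]
red [315.2 168.4] [[565.3 -31.9  62. ]]
red [388.  115.9] [[619.    7.4  62. ]]
```

View pics/w11c.png

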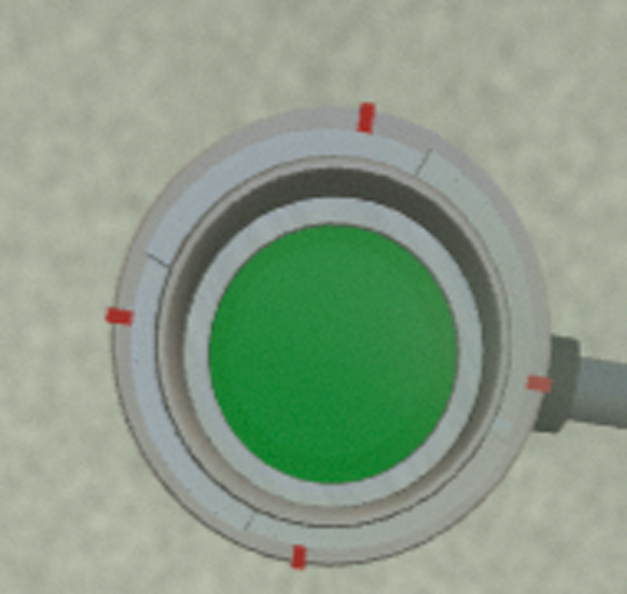

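```bash
python3 - <<'E'
from h import *
d=snap("side"); k=cv2.resize(d["image"][185:255,255:345],None,fx=7,fy=7,interpolation=cv2.INTER_CUBIC); cv2.imwrite("pics/s11c.png",k[...,::-1])
E
```

```text
(no output)
```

View pics/s11c.png

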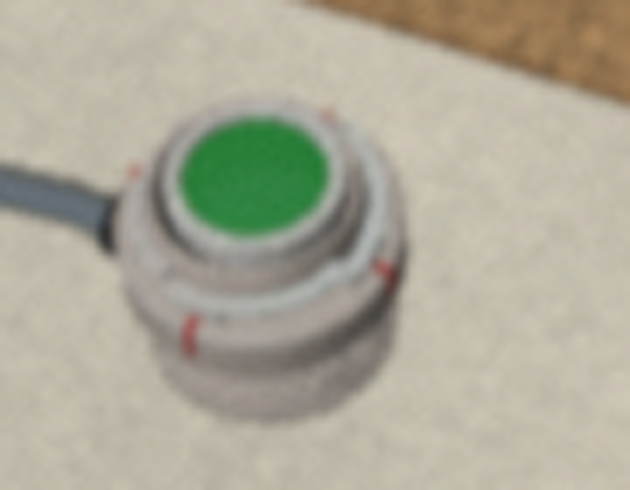

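Filter seated: (572.2, 13.2), apparent radius 24.6 mm at the 86.5 plane as expected for 3 mm proud, and it looks level from the side. Now the lock ring.

```bash
python3 - <<'E'
from h import *
arm.move_linear(np.array([560.,60,190.]),velocity=250)
arm.movep(np.array([503.,290.,150.]),Rz(np.pi/2)); arm.hold(0.15)
d=snap("wrist","w12"); print(d["s"]["time_s"],d["s"]["eef_pos"].round(1),d["s"]["q"].round(2))
np.savez("w12.npz",**{k:d[k] for k in("image","attitude","origin","intrinsics")})
E
```

```text
21.3167 [504.  288.  150.2] [-0.71  0.56  0.14  2.03 -0.14  0.56  1.09]
```

View pics/w12.png

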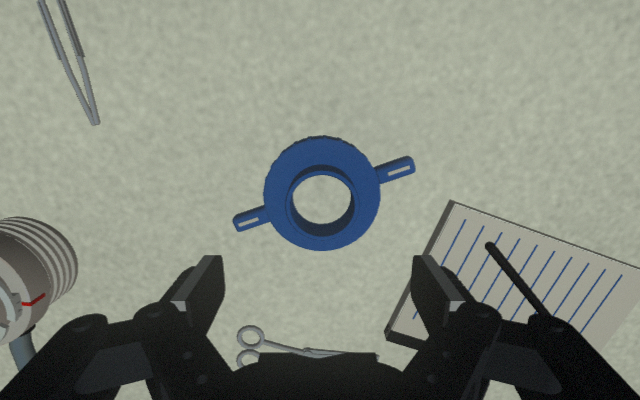

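```bash
python3 - <<'E'
from h import *
d=dict(np.load("w12.npz"))
m=mask(d,*COL["blue"]); m[:, :220]=0; m[:,425:]=0; m[:110]=0; m[265:]=0
cs,hi=cv2.findContours(m,cv2.RETR_CCOMP,cv2.CHAIN_APPROX_NONE)
for c,h in zip(cs,hi[0]):
    if cv2.contourArea(c)<15: continue
    print(cv2.boundingRect(c),cv2.contourArea(c),h[3])
    mm=cv2.moments(c); p=[mm["m10"]/mm["m00"],mm["m01"]/mm["m00"]]
    print("  ",np.round(p,1),"z22",cast(d,p,22)[0].round(1),"circ48",[np.round(x,1) for x in circ(d,c,48)])
big=max(cs,key=cv2.contourArea).reshape(-1,2)
# ear tips: contour pts farthest along ear axis
ctr=np.array([322.,196]); r=np.hypot(*(big-ctr).T)
for sgn in(1,-1):
    sel=big[(r>70)&(sgn*(big[:,0]-ctr[0])>0)]; (cx,cy),wh,an=cv2.minAreaRect(sel.astype(np.float32)); print("ear",(cx,cy),wh,an,cast(d,[cx,cy],22)[0].round(1))
# lip outer circle at z=26
sel=big[(r<66)]; P=cast(d,sel,26)[:,:2]
A=np.c_[2*P,np.ones(len(P))]; x=np.linalg.lstsq(A,(P**2).sum(1),rcond=None)[0]; print("lip",x[:2].round(1),np.sqrt(x[2]+x[:2]@x[:2]).round(1))
E
```

```text
(233, 137, 182, 114) 11125.0 -1
   [321.9 193.9] z22 [503.2 291.3  22. ] circ48 [array([495.8, 290.5]), np.float64(54.4)]
(237, 216, 23, 12) 113.0 30
   [248.  221.6] z22 [527.4 228.6  22. ] circ48 [array([517.4, 234.6]), np.float64(7.8)]
(291, 174, 64, 63) 3034.5 30
   [323.  204.4] z22 [512.2 292.2  22. ] circ48 [array([505. , 291.1]), np.float64(24.6)]
(386, 164, 25, 13) 127.5 30
   [398.4 170. ] z22 [483.3 353.1  22. ] circ48 [array([477.4, 346.2]), np.float64(7.8)]
(290, 164, 52, 23) 254.0 30
   [315.1 170.7] z22 [483.6 285.8  22. ] circ48 [array([495.8, 289.4]), np.float64(22.8)]
ear (400.85003662109375, 168.54998779296875) (14.862704277038574, 26.563129425048828) 71.56504821777344 [482.1 355.   22. ]
ear (244.76641845703125, 221.85765075683594) (14.267772674560547, 22.213298797607422) 70.01689910888672 [527.6 225.8  22. ]
lip [504.6 290.7] 47.6
```

Lock ring: ear slots give centre (505.4, 290.9) and the lip fit (504.6, 290.7) with r 47.6. Ears lie at yaw 109.5°. I grip the hood.

```bash
python3 - <<'E'
from h import *
arm.move_linear(np.array([505.1,290.2,44.]),Rz(np.pi/2),velocity=120); arm.hold(0.1)
s=status.observe(); print(s["eef_pos"].round(1),s["force"].round(1))
claw.gripper_close(); s=status.observe(); print(s["gripper_width"],s["force"].round(1),s["eef_pos"].round(1))
arm.move_linear(np.array([505.1,290.2,110.]),velocity=120); arm.hold(0.15)
d=snap("wrist","w13"); s=d["s"]; print(s["eef_pos"].round(1),s["force"].round(1),s["moment"].round(2),s["time_s"],s["gripper_width"])
np.savez("w13.npz",tcp=s["eef_pos"],**{k:d[k] for k in("image","attitude","origin","intrinsics")})
E
```

```text
[505.5 290.5  44.8] [-0.1 -0.   0.9]
0.6303658599791044 [-1.8  0.1  9. ] [505.3 290.4  45. ]
[504.6 290.  109.1] [-1.1  0.3 -2.5] [ 0.    0.01 -0.02] 23.7667 0.6278587815150127
```

View pics/w13.png

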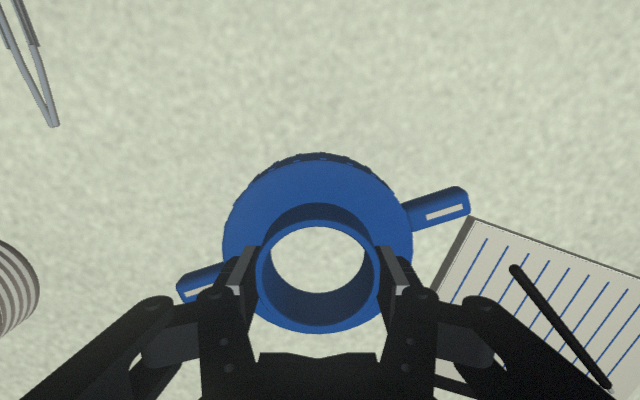

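```bash
python3 - <<'E'
from h import *
d=dict(np.load("w13.npz")); t=d["tcp"]
m=mask(d,[98,90,25],[125,255,255]); 
cs,hi=cv2.findContours(m,cv2.RETR_CCOMP,cv2.CHAIN_APPROX_NONE)
for c,h in zip(cs,hi[0]):
    if cv2.contourArea(c)<60: continue
    mm=cv2.moments(c); p=[mm["m10"]/mm["m00"],mm["m01"]/mm["m00"]]
    print(cv2.boundingRect(c),np.round(p,1),h[3],(cast(d,p,t[2]-23)[0]-t).round(1))
big=max(cs,key=cv2.contourArea).reshape(-1,2)
sel=big[(big[:,1]<250)&(big[:,0]>222)&(big[:,0]<398)&~((big[:,0]>385)&(big[:,1]>195))]
sel=sel[(np.hypot(sel[:,0]-318,sel[:,1]-243)>70)]
for zz in(-19,):
    P=cast(d,sel,t[2]+zz)[:,:2]-t[:2]; A=np.c_[2*P,np.ones(len(P))]; x=np.linalg.lstsq(A,(P**2).sum(1),rcond=None)[0]
    print("lip",len(sel),x[:2].round(1),np.sqrt(x[2]+x[:2]@x[:2]).round(1))
# ears lines
w=mask(d,[0,0,120],[180,80,255])
for c in blobs(w,30):
    b=cv2.boundingRect(c)
    if b[2]<60 and 170<b[0]<480 and 180<b[1]<310: print("slot",b,cv2.minAreaRect(c),(cast(d,c.reshape(-1,2).mean(0),t[2]-23)[0]-t).round(1))
E
```

```text
(176, 153, 295, 181) [322.5 240.3] -1 [ -6.5   2.2 -23. ]
(269, 225, 97, 71) [317.2 259. ] 42 [  4.   -0.5 -23. ]
(425, 202, 39, 19) [443.9 211.4] 42 [-22.1  61.8 -23. ]
lip 299 [-7.2 -1. ] 43.1
slot (426, 203, 37, 17) ((443.8042907714844, 211.37367248535156), (6.323430061340332, 37.94057846069336), 72.6459732055664) [-22.1  61.9 -23. ]
slot (184, 283, 29, 14) ((198.65000915527344, 289.95001220703125), (5.375871658325195, 29.725406646728516), 71.56504821777344) [ 22. -64. -23.]
slot (396, 286, 11, 9) ((401.0, 290.0), (8.0, 10.0), 90.0) [ 21.7  43.5 -23. ]
slot (228, 286, 12, 9) ((233.5, 290.0), (8.0, 11.0), 90.0) [ 21.8 -44.5 -23. ]
```

Ring held: ears at yaw 109.3° in hand, centre within about 0.5 mm of the tool axis. Carry to the head with ears on the red marks (tool yaw 62°) and lower with a force guard.

```bash
python3 - <<'E'
from h import *
X,Y=571.6,14.2; a=np.radians(62)
arm.move_linear(np.array([520.,230,155.]),velocity=200)
arm.movep(np.array([X,Y,150.]),Rz(a)); arm.hold(0.2)
d=snap("wrist","w14"); snap("side","s14"); s=d["s"]; print(s["eef_pos"].round(1),s["q"].round(2),s["force"].round(1),s["time_s"])
hit=arm.move_linear(np.array([X,Y,109.]),velocity=30,threshold=6)
s=status.observe(); print(hit,s["eef_pos"].round(1),s["force"].round(1),s["moment"].round(2),s["time_s"])
snap("wrist","w15"); d=snap("side")
k=cv2.resize(d["image"][140:270,220:370],None,fx=4,fy=4,interpolation=cv2.INTER_CUBIC); cv2.imwrite("pics/s15c.png",k[...,::-1])
E
```

```text
[571.5  16.1 149.9] [-0.28  0.56  0.23  2.05 -0.23  0.56  1.19] [ 0.1 -0.4 -2.1] 25.4417
True [571.6  14.1 111.4] [-0.6 -0.5  7. ] [ 0.06  0.14 -0.01] 26.7167
```

View pics/w15.png

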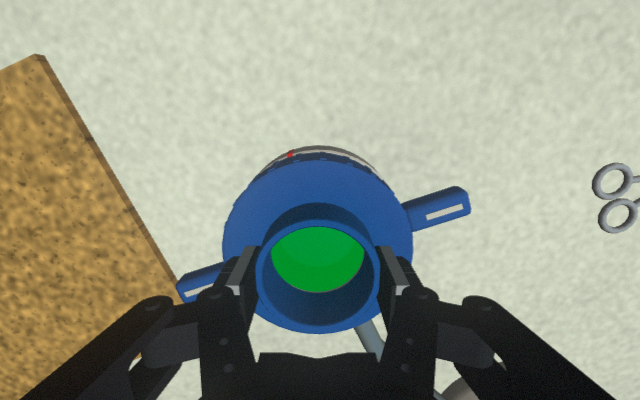

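View pics/s15c.png

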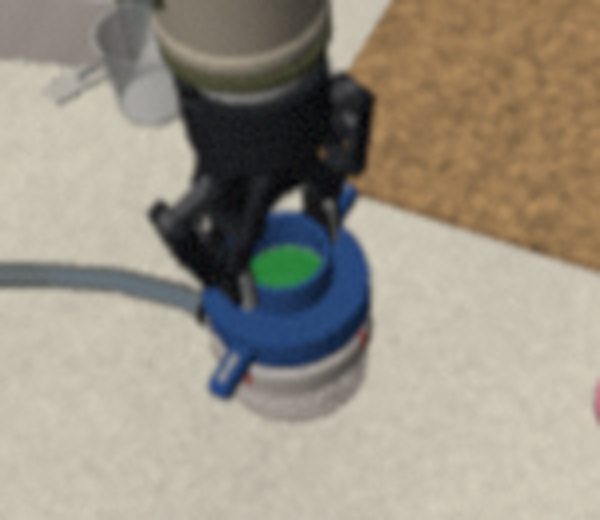

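Contact at TCP z 111.4, so the foot is at about 66.4, the 4.5 mm rest height expected. Now turning it clockwise in the hood grip, in small steps, following the thread and watching force and moment.

```bash
python3 - <<'E'
from h import *
X,Y=571.6,14.2
z=111.4; a=62.
for i in range(6):
    a-=10
    s=status.observe(); fz=s["force"][2]
    z-= 0.85 if fz<8 else (0.4 if fz<14 else 0)
    h=arm.move_linear(np.array([X,Y,z]),Rz(np.radians(a)),velocity=8,threshold=30)
    s=status.observe(); R=s["eef_rot"]; yaw=np.degrees(np.arctan2(R[1,1],R[0,1]))
    print(i,a,round(yaw,1),h,s["eef_pos"].round(1),s["force"].round(1),s["moment"].round(2),round(s["time_s"],2))
    if h or abs(s["moment"][2])>1.3: break
snap("wrist","w16")
E
```

```text
0 52.0 52.2 False [571.9  14.3 110.7] [0.2 0.5 1.8] [ 0.09  0.06 -0.08] 27.14
1 42.0 42.3 False [571.8  14.3 109.6] [ 1.   0.2 -1.6] [ 0.03 -0.17 -0.02] 27.47
2 32.0 32.4 False [571.5  14.2 108.8] [ 0.2 -0.1 -0.6] [-0.03  0.05 -0.04] 27.79
3 22.0 22.4 False [571.6  14.2 108.1] [ 0.4 -1.2  0.8] [-0.01 -0.06 -0.03] 28.12
4 12.0 12.4 False [571.8  14.2 107.3] [-0.7 -0.4  2.1] [-0.06 -0.08 -0.08] 28.44
5 2.0 2.2 False [572.1  14.1 107. ] [-0.6  0.3  8.6] [-0.    0.25 -0.2 ] 28.77
```

View pics/w16.png

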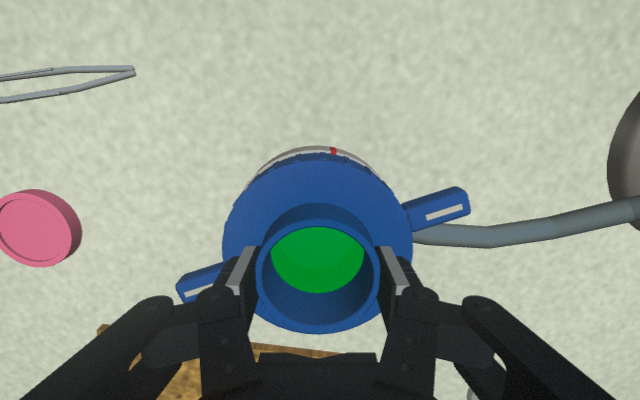

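No slip so far (ears unmoved in the wrist picture), 60° turned. Continuing in finer steps until the end stop.

```bash
python3 - <<'E'
from h import *
X,Y=571.6,14.2
z=106.5; a=2.
for i in range(9):
    a-=3
    s=status.observe(); fz=s["force"][2]
    z-= 0.25 if fz<10 else (0.1 if fz<16 else 0)
    h=arm.move_linear(np.array([X,Y,z]),Rz(np.radians(a)),velocity=3,threshold=30)
    s=status.observe(); R=s["eef_rot"]; yaw=np.degrees(np.arctan2(R[1,1],R[0,1]))
    print(i,a,round(yaw,1),h,s["eef_pos"].round(1),s["force"].round(1),s["moment"].round(2),round(s["time_s"],2))
    if h or abs(s["moment"][2])>1.35: break
snap("wrist","w17")
E
```

```text
0 -1.0 -0.7 False [572.1  14.  107. ] [-0.7  1.1  8.7] [-0.01  0.26 -0.18] 29.07
1 -4.0 -3.8 False [572.2  13.9 107. ] [-1.3 -0.3 12.2] [-0.02  0.32 -0.26] 29.32
2 -7.0 -6.8 False [572.3  13.9 107. ] [-0.3 -0.3 13.5] [-0.01  0.4  -0.23] 29.57
3 -10.0 -9.8 False [572.4  13.8 107. ] [-0.8 -0.8 13.9] [ 0.04  0.39 -0.26] 29.82
4 -13.0 -12.7 False [572.   13.7 107. ] [-1.2 -0.6 17.1] [-0.04  0.7   0.07] 30.07
5 -16.0 -15.6 False [571.3  13.7 106.9] [-4.2 -1.4 19.3] [-0.23  1.16  1.1 ] 30.32
6 -19.0 -18.7 False [571.1  13.3 106.8] [-5.6 -2.8 17.3] [-0.35  1.23  0.43] 30.57
7 -22.0 -21.6 False [570.5  12.3 106.8] [-6.6 -5.5 18.6] [-1.18  1.78  0.98] 30.82
8 -25.0 -24.8 False [570.1  11.8 106.7] [-7.6 -6.5 18.2] [-1.25  1.86  0.24] 31.07
```

View pics/w17.png

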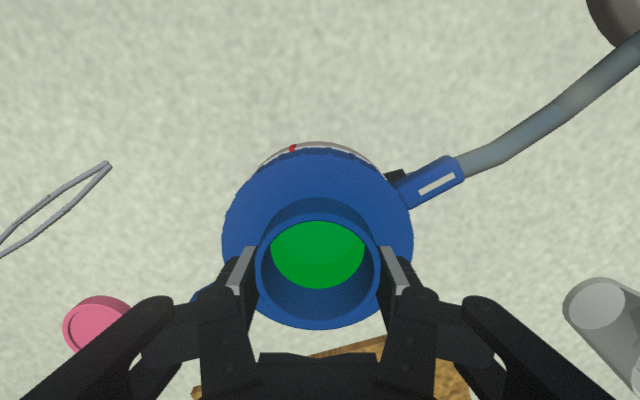

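```bash
python3 - <<'E'
from h import *
arm.move_linear(np.array([571.6,14.2,107.0]),Rz(np.radians(-15)),velocity=4)
d=snap("wrist","w18"); s=d["s"]; print(s["eef_pos"].round(1),s["force"].round(1),s["moment"].round(2),s["time_s"])
w=mask(d,[0,0,120],[180,80,255])
for c in blobs(w,30):
    b=cv2.boundingRect(c)
    if b[2]<60 and 170<b[0]<480 and 150<b[1]<310:
        p=cast(d,c.reshape(-1,2).mean(0),84)[0]; v=p[:2]-[572.1,14.5]; print("slot",b,p.round(1),np.hypot(*v).round(1),np.degrees(np.arctan2(v[1],v[0])).round(1))
for n in("side","top"):
    e=snap(n); m=mask(e,[98,90,25],[125,255,255]); c0=proj(e,[572,14.5,75])[0]
    np.save(n+"18.npy",e["image"])
    x,y=c0.astype(int); k=cv2.resize(e["image"][y-55:y+55,x-70:x+70],None,fx=5,fy=5,interpolation=cv2.INTER_CUBIC); cv2.imwrite(f"pics/{n}18c.png",k[...,::-1])
E
```

```text
[571.1  13.2 107. ] [-2.4 -4.9  4.5] [-1.17  0.66  0.21] 31.5917
slot (418, 172, 37, 24) [636.8  33.7  84. ] 67.5 16.6
slot (226, 285, 14, 10) [523.9   4.4  84. ] 49.3 -168.1
slot (396, 285, 13, 10) [609.7 -18.6  84. ] 50.1 -41.3
```

View pics/w18.png

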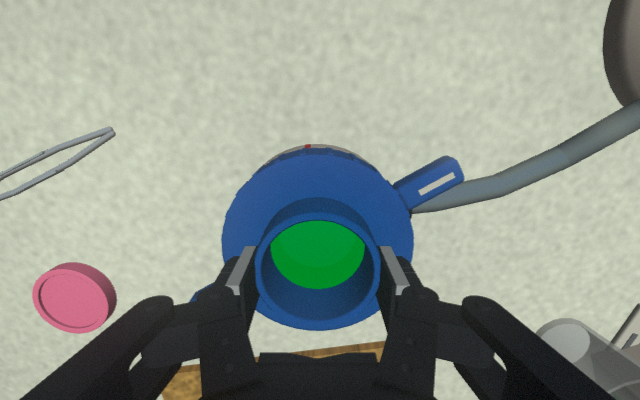

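View pics/side18c.png

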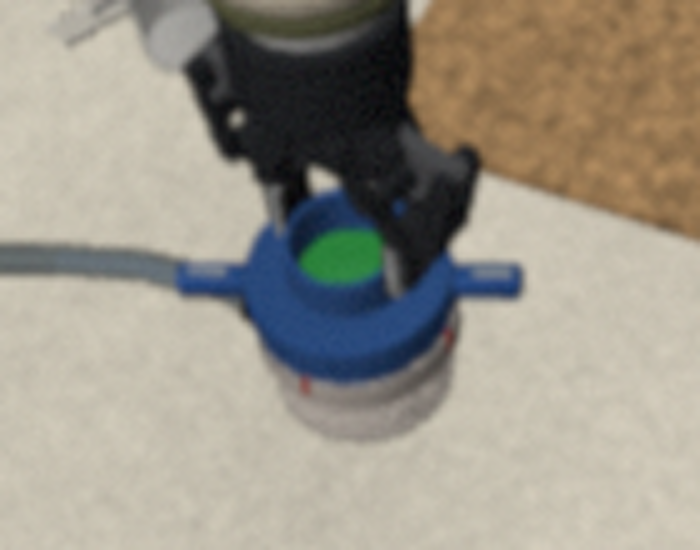

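```bash
python3 - <<'E'
from h import *
M=viewer.snapshot("wrist"); K=M["intrinsics"]; mt=M["mount"]
for f,t,a in (("w16",(572.1,14.1,107.0),2.2),("w17",(570.1,11.8,106.7),-24.8),("w18",(571.1,13.2,107.0),-15)):
    R=Rz(np.radians(a)); d=dict(image=cv2.imread(f"pics/{f}.png")[...,::-1].copy(),intrinsics=K,attitude=R@mt[:3,:3],origin=np.array(t)+R@mt[:3,3])
    w=mask(d,[0,0,120],[180,80,255])
    for c in blobs(w,30):
        b=cv2.boundingRect(c)
        if b[2]<60 and 410<b[0]<480 and 150<b[1]<310:
            p=cast(d,c.reshape(-1,2).mean(0),84)[0]; v=p[:2]-[572.1,14.5]; print(f,b,p.round(1),np.hypot(*v).round(1),np.degrees(np.arctan2(v[1],v[0])).round(1))
E
```

```text
w16 (425, 204, 38, 16) [634.5  39.   84. ] 67.1 21.4
w17 (418, 172, 37, 24) [638.3  21.   84. ] 66.5 5.6
w18 (418, 172, 37, 24) [636.8  33.8  84. ] 67.5 16.6
```

In w17 the ears were at 5.6° (predicted end about 8°), so it had reached the stop and slipped in the hand. My back-off then unscrewed it about 11°. I'll re-tighten and let go there without backing off.

```bash
python3 - <<'E'
from h import *
X,Y=572.0,14.4
for a in (-19,-22,-25,-27.5,-30):
    h=arm.move_linear(np.array([X,Y,106.6]),Rz(np.radians(a)),velocity=3,threshold=30)
    s=status.observe(); R=s["eef_rot"]
    print(a,h,np.degrees(np.arctan2(R[1,1],R[0,1])).round(1),s["eef_pos"].round(1),s["force"].round(1),s["moment"].round(2),round(s["time_s"],2))
    d=snap("wrist","w19")
    w=mask(d,[0,0,120],[180,80,255])
    for c in blobs(w,30):
        b=cv2.boundingRect(c)
        if b[2]<60 and 405<b[0]<480 and 130<b[1]<310:
            p=cast(d,c.reshape(-1,2).mean(0),84)[0]; v=p[:2]-[572.1,14.5]; print("  ear",b,np.hypot(*v).round(1),np.degrees(np.arctan2(v[1],v[0])).round(1))
E
```

```text
-19 False -19.1 [571.3  12.8 106.8] [-4.2 -7.3  8.1] [-1.35  1.07 -0.12] 32.14
  ear (418, 172, 37, 24) 67.7 12.1
-22 False -22.1 [571.3  12.8 106.8] [-3.9 -6.8  7.7] [-1.35  1.06 -0.16] 32.44
  ear (418, 173, 37, 23) 67.7 9.0
-25 False -25.0 [570.7  12.7 106.8] [-5.9 -7.5  9.2] [-1.5   1.42  0.44] 32.74
  ear (417, 170, 37, 24) 67.2 7.0
-27.5 False -27.4 [570.4  12.8 106.7] [-8.1 -7.5 10.5] [-1.59  1.61  0.95] 33.04
  ear (416, 168, 36, 25) 66.7 5.7
-30 False -30.0 [570.9  13.9 106.7] [-5.9 -3.9  9. ] [-0.78  1.13  0.43] 33.34
  ear (412, 165, 37, 26) 66.6 5.8
```

The ear yaw stalls at 5.7° again while the hand slips on. Releasing here, then checking height and gap.

```bash
python3 - <<'E'
from h import *
claw.ungrasp()
s=status.observe(); print(s["eef_pos"].round(1),s["force"].round(1),s["time_s"])
p=s["eef_pos"]
arm.move_linear(np.array([572.,14.4,165.]),velocity=150)
a=np.radians(-30); xt=Rz(a)[:,0]
d=snap("wrist","w20")
e=snap("side"); x,y=proj(e,[572,14.5,75])[0].astype(int); k=cv2.resize(e["image"][y-50:y+50,x-65:x+65],None,fx=6,fy=6,interpolation=cv2.INTER_CUBIC); cv2.imwrite("pics/s20c.png",k[...,::-1])
print(d["s"]["eef_pos"].round(1),d["s"]["time_s"],d["s"]["force"].round(1))
m=mask(d,[98,90,25],[125,255,255]); cs,hi=cv2.findContours(m,cv2.RETR_CCOMP,cv2.CHAIN_APPROX_NONE)
for c,h in zip(cs,hi[0]):
    if cv2.contourArea(c)<60 or h[3]<0: continue
    mm=cv2.moments(c); q=[mm["m10"]/mm["m00"],mm["m01"]/mm["m00"]]; print(cv2.boundingRect(c),cast(d,q,84)[0].round(1))
E
```

```text
[572.2  14.6 106.5] [0.1 0.5 0.7] 33.8167
[571.9  14.9 164.8] 34.3583 [-0.1 -0.9 -0. ]
(231, 258, 24, 18) [506.7   7.4  84. ]
(280, 190, 74, 59) [571.1  12.4  84. ]
(385, 148, 28, 22) [638.3  21.7  84. ]
```

View pics/w20.png

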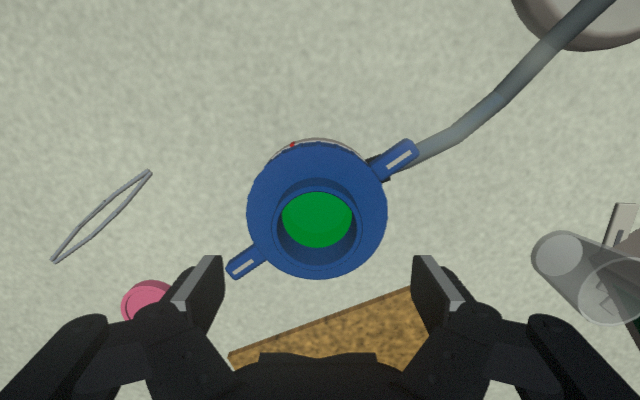

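View pics/s20c.png

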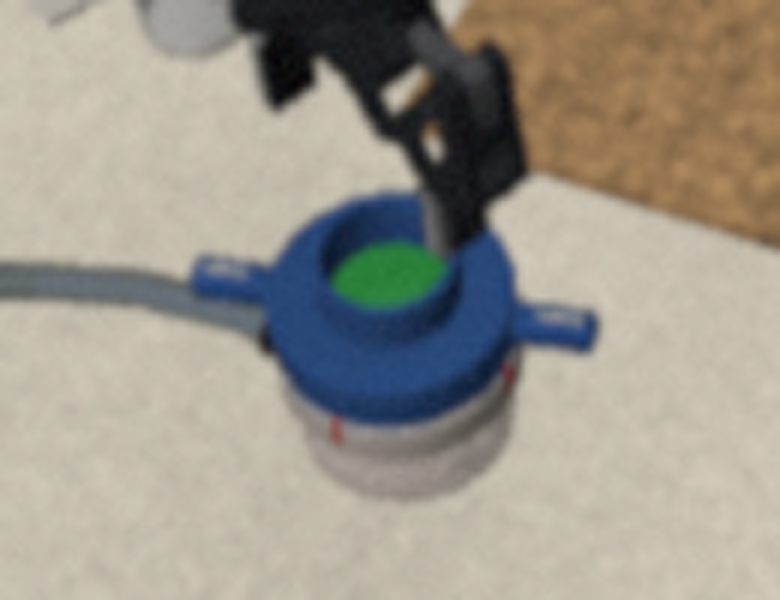

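Slots now give the centre (572.5, 14.6) and ears at 6.2°, a 75° turn and close to the expected 73°. To prove it is at the stop, I push the +x ear clockwise with the closed fingers, guarded at about 20 N.

```bash
python3 - <<'E'
from h import *
th=np.radians(6.2); u=np.array([np.cos(th),np.sin(th),0]); t=np.array([-np.sin(th),np.cos(th),0]); c=np.array([572.3,14.5,0])
P=lambda off,z: c+72*u+off*t+np.array([0,0,z])
claw.gripper_close()
arm.movep(P(28,150),Rz(th)); 
print(arm.move_linear(P(28,91),velocity=120,threshold=15)); arm.hold(0.2)
s=status.observe(); f0=s["force"]; print(s["eef_pos"].round(1),f0.round(1),s["time_s"])
def off(s): return float((s["eef_pos"]-c)@t)
h=arm.move_linear(P(8,91),velocity=12,threshold=19)
s=status.observe(); print(h,round(off(s),1),s["force"].round(1),float(s["force"]@t).__round__(1),s["time_s"])
d=snap("wrist","w21")
E
```

```text
False
[641.3  50.1  91.8] [-0.1 -0.5 -0.5] 36.5333
True 18.2 [-0.9  1.8  1.2] 1.9 37.775
```

View pics/w21.png

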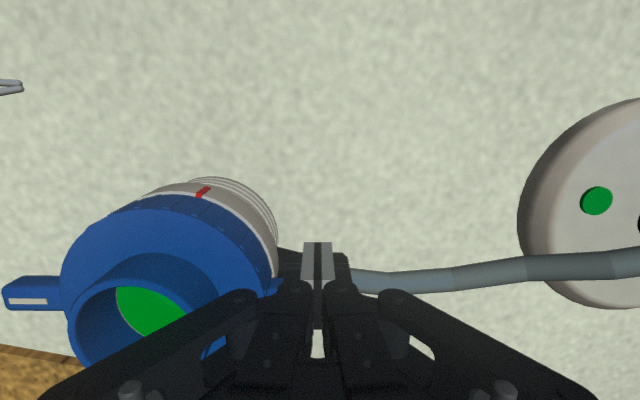

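```bash
python3 - <<'E'
from h import *
th=np.radians(6.2); u=np.array([np.cos(th),np.sin(th),0]); t=np.array([-np.sin(th),np.cos(th),0]); c=np.array([572.3,14.5,0])
P=lambda off,z: c+72*u+off*t+np.array([0,0,z])
for o in (17.5,16.5,15.5,14.5,13.5,12.5,11.5):
    h=arm.move_linear(P(o,91),velocity=6,threshold=20); arm.hold(0.1)
    s=status.observe(); f=s["force"]@t; print(o,h,round(float((s["eef_pos"]-c)@t),1),s["force"].round(1),round(float(f),1),s["moment"].round(2),round(s["time_s"],2))
    if abs(f)>19: break
E
```

```text
17.5 False 18.1 [-0.3  5.5 -1.6] 5.5 [ 0.97  0.04 -0.01] 38.22
16.5 False 17.9 [-1.5  6.8 -1.1] 6.9 [ 1.51  0.13 -0.01] 38.63
15.5 False 17.8 [-0.6  9.  -0.5] 9.0 [ 2.    0.23 -0.05] 39.05
14.5 False 17.7 [-1.8 11.9 -0.1] 12.0 [ 2.44  0.28 -0.03] 39.47
13.5 False 17.5 [-1.3 13.4  0.2] 13.4 [ 3.    0.31 -0.08] 39.88
12.5 False 17.4 [-2.3 16.1  1.8] 16.2 [ 3.42  0.41 -0.02] 40.3
11.5 False 17.3 [-1.6 18.2  2.9] 18.2 [ 3.88  0.46 -0.03] 40.72
```

A steady 18 N at 69 mm (about 20 N at the ear) moved it only 0.8 mm, elastically. That is a firm stop. Retract and take a last look.

```bash
python3 - <<'E'
from h import *
th=np.radians(6.2); u=np.array([np.cos(th),np.sin(th),0]); t=np.array([-np.sin(th),np.cos(th),0]); c=np.array([572.3,14.5,0])
P=lambda off,z: c+72*u+off*t+np.array([0,0,z])
arm.move_linear(P(30,91),velocity=60)
arm.move_linear(P(30,170),velocity=150)
arm.movep(np.array([572.,-75.,120.]),Rz(0)); arm.hold(0.2)
d=snap("wrist","w22"); s=d["s"]; print(s["eef_pos"].round(1),s["time_s"],s["force"].round(1))
m=mask(d,[98,90,25],[125,255,255]); cs,hi=cv2.findContours(m,cv2.RETR_CCOMP,cv2.CHAIN_APPROX_NONE)
Q=[]
for k_,h in zip(cs,hi[0]):
    if cv2.contourArea(k_)<60 or h[3]<0: continue
    mm=cv2.moments(k_); q=[mm["m10"]/mm["m00"],mm["m01"]/mm["m00"]]; w=cast(d,q,84)[0]; print(cv2.boundingRect(k_),w.round(1)); Q.append(w)
k=cv2.resize(d["image"][0:190,190:450],None,fx=3,fy=3,interpolation=cv2.INTER_CUBIC); cv2.imwrite("pics/w22c.png",k[...,::-1])
e=snap("side","s22"); x,y=proj(e,[572,14.5,75])[0].astype(int); k=cv2.resize(e["image"][y-45:y+45,x-55:x+55],None,fx=6,fy=6,interpolation=cv2.INTER_CUBIC); cv2.imwrite("pics/s22c.png",k[...,::-1])
snap("top","t22")
E
```

```text
[572.7 -73.8 119.9] 42.7083 [-0.5  0.2 -0.1]
(157, 79, 41, 14) [506.6   7.4  84. ]
(436, 48, 42, 13) [638.2  21.7  84. ]
(262, 12, 113, 112) [573.1  15.2  84. ]
```

View pics/w22c.png

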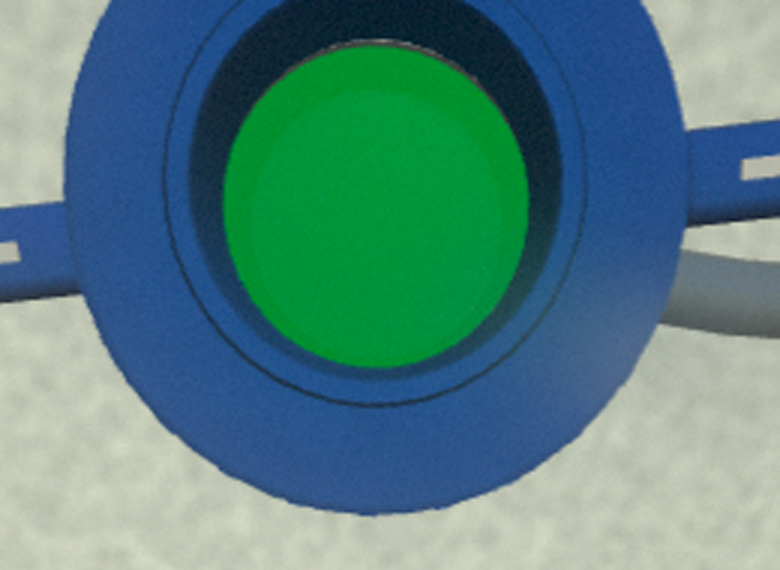

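View pics/s22c.png

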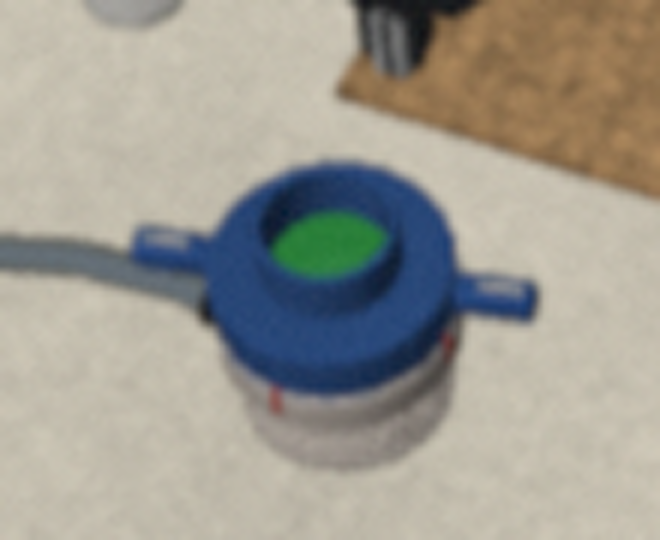

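View pics/t22.png

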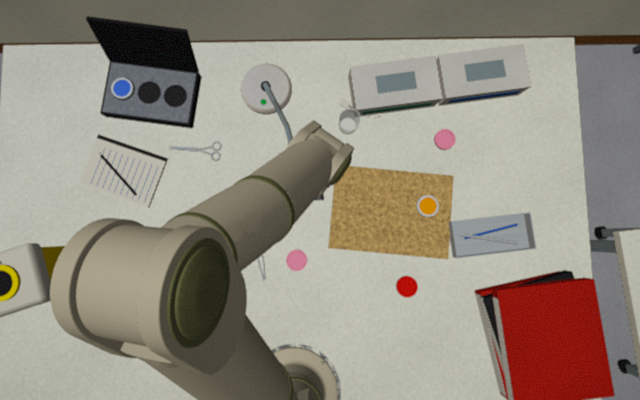

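The slots fall at the same points (506.6, 7.4) and (638.2, 21.7) before and after the push. Two wrist views from different places agree to 0.1 mm when cast at z 84 (62 + 22), so the foot is at the shoulder. In the side crop the skirt meets the red marks with no gap. The amber filter, scissors, cup and look-alikes have not moved. The gripper is clear, so I hand in.

```bash
python3 - <<'E'
from h import *
arm.finish_job(); 
E
```

```text
the job is handed in; nothing more can be done
```

The filter change is finished and handed in at about 43 s. The spacer is on the lens, the green filter lies flat on top, and the lock ring is screwed down on the shoulder.

**What I did:**
- I eased the spacer and then the filter into the barrel until the fingertips met the rim, then let go. The filter had only 1–2 mm left to fall, but the spacer had about 14 mm left inside the bore, because the fingers do not fit in.
- I set the lock ring down with its ears on the red marks and turned it clockwise by its hood to the stop.

**Last checks:**
- **Turn:** the ears are at 6.2°, about 75° from where the ring was set down; about 73° was expected.
- **Stop:** a steady push worth about 20 N at an ear moved it only 0.8 mm, and it sprang back.
- **Height:** two wrist views put the ears' top within about 0.5 mm of where it should be with the ring home, and the side view shows no gap at the shoulder.
- **Bystanders:** the last pictures show the amber filter, the scissors, the cup and the look-alikes unmoved. The arm hid most of the forceps in the last top view; they were never touched.

**What went wrong or disagreed:**
- The hood slipped in the grip at the end stop. Backing off then unscrewed the ring about 11°, so I tightened it again before releasing.
- My first rim fit put the head's centre 1.7 mm from the red-mark centre. I used the marks, and they repeated within 0.2 mm.
- After release the filter sat about 1.4 mm off centre, which is within the bore's play.

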